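# Recover the beads from the hotplate's drip tray

### The job

Six ceramic beads have dropped into the drip tray of the hotplate under repair. Draw the tray by its black handle straight out of its channel, keeping it level so that it neither binds nor spills, pour all six beads into the blue dish, and then set the empty tray down flat on its underside in the middle of the green mat. Leave the can, mug, screwdriver and meter where they are.

Things in the scene. Friction and masses are not known exactly. Their poses are not given: they have to be found in the camera images.
- hotplate: fixed electric hotplate, cream casing 220 (x) x 240 (y) x 75 mm high, dark round burner on top up to z = 87 mm. Origin: centre of its underside on the table; front = its -x face (turned at most 0.35 rad from facing world -y), z up. Two black knobs, 32 mm across, stick out 18 mm from the front at y = +-85, z = 42 mm
- channel_mouth (a point): middle, at the front face, of the floor of the channel that holds the tray (hotplate x = -110, y = 0, z = 18 mm); axes as the hotplate's. The channel runs level along x, 92 mm wide, 135 mm deep; guide lips along both sides leave about 2.5 mm above the tray's rims. The tray comes out along -x
- tray: loose steel drip tray with black handle, 0.2 to 0.3 kg, in the channel with 2 mm to spare each side, fully in or up to 15 mm drawn out; clear of it once drawn 130 mm from fully in. Origin: centre of the pan's underside; +x into the hotplate, away from the handle, z up. Pan 130 (x) x 88 (y) mm, end walls upright, 14 to 22 mm high; flat floor 36 mm wide (y), 3 mm thick
- tray_grip (a point): point in the tray's upright black grip tab (10 (x) x 44 (y) mm, from tray z = 0 to 62 mm), to pinch from above across the 10 mm: tray x = -115, y = 0, z = 46 mm; axes as the tray's. An arm 22 mm wide, top at tray z = 13 mm, joins it to the pan; 45 mm are free between tab and casing when fully in
- tray_middle (a point): middle of the whole tray with handle, on its underside: tray x = -27.5 mm; axes as the tray's
- tray_rim (a point): middle of one long rim of the pan: tray x = 0, y = 44, z = 14 mm; the other is at y = -44. Both long sides slope up from the floor to these straight rims at 27 degrees: the beads roll out over a rim when the tray is leaned sideways well past that (45 to 55 degrees)
- dish: blue open parts dish, loose, 180 (x) x 125 (y) x 36 mm high outside, walls and floor 4 mm, 0.45 kg; origin: centre of its underside, z up
- mat: thin green mat fixed to the table, 210 (x) x 140 (y) x 2 mm; origin: centre of its underside
- can: bystander: red and silver spray can standing upright, 52 mm across, 130 mm high; origin: centre of its underside
- mug: bystander: white mug standing upright, 76 mm across plus a handle at +y, 88 mm high; origin: centre of its underside
- screwdriver: bystander: screwdriver with red handle, 190 mm long, lying on the table; origin near its middle at its underside, x along it
- meter: bystander: yellow multimeter lying flat, 135 (x) x 70 (y) x 38 mm; origin: centre of its underside
- bead0: one of six white ceramic insulating beads, balls of 16 mm, 12 g; origin: its centre. All six lie on the floor of the tray at the start, hidden in the hotplate
- bead1: one of six white ceramic insulating beads, balls of 16 mm, 12 g; origin: its centre. All six lie on the floor of the tray at the start, hidden in the hotplate
- bead2: one of six white ceramic insulating beads, balls of 16 mm, 12 g; origin: its centre. All six lie on the floor of the tray at the start, hidden in the hotplate
- bead3: one of six white ceramic insulating beads, balls of 16 mm, 12 g; origin: its centre. All six lie on the floor of the tray at the start, hidden in the hotplate
- bead4: one of six white ceramic insulating beads, balls of 16 mm, 12 g; origin: its centre. All six lie on the floor of the tray at the start, hidden in the hotplate
- bead5: one of six white ceramic insulating beads, balls of 16 mm, 12 g; origin: its centre. All six lie on the floor of the tray at the start, hidden in the hotplate
There are look-alikes about, which are no part of the job. Of the things shaped like the tray, the steel one is meant.

How it is judged (in metres and radians):
On the way, in this order (a step that is already met when the one before it is completed fails the run):
1. the tray is wholly out of the channel, level within 0.2 rad, with all six beads still on it (x of tray in the frame of hotplate below -0.177 m and angle between tray's own z axis and vertical below 0.2 rad and x of bead0 in the frame of tray between -0.065 and 0.065 m and y of bead0 in the frame of tray between -0.044 and 0.044 m and z of bead0 in the frame of tray between -0.035 and 0.035 m and x of bead1 in the frame of tray between -0.065 and 0.065 m and y of bead1 in the frame of tray between -0.044 and 0.044 m and z of bead1 in the frame of tray between -0.035 and 0.035 m and x of bead2 in the frame of tray between -0.065 and 0.065 m and y of bead2 in the frame of tray between -0.044 and 0.044 m and z of bead2 in the frame of tray between -0.035 and 0.035 m and x of bead3 in the frame of tray between -0.065 and 0.065 m and y of bead3 in the frame of tray between -0.044 and 0.044 m and z of bead3 in the frame of tray between -0.035 and 0.035 m and x of bead4 in the frame of tray between -0.065 and 0.065 m and y of bead4 in the frame of tray between -0.044 and 0.044 m and z of bead4 in the frame of tray between -0.035 and 0.035 m and x of bead5 in the frame of tray between -0.065 and 0.065 m and y of bead5 in the frame of tray between -0.044 and 0.044 m and z of bead5 in the frame of tray between -0.035 and 0.035 m), for 0.2 s.
2. all six beads are in the dish (x of bead0 in the frame of dish between -0.086 and 0.086 m and y of bead0 in the frame of dish between -0.0585 and 0.0585 m and z of bead0 in the frame of dish between -0.036 and 0.036 m and x of bead1 in the frame of dish between -0.086 and 0.086 m and y of bead1 in the frame of dish between -0.0585 and 0.0585 m and z of bead1 in the frame of dish between -0.036 and 0.036 m and x of bead2 in the frame of dish between -0.086 and 0.086 m and y of bead2 in the frame of dish between -0.0585 and 0.0585 m and z of bead2 in the frame of dish between -0.036 and 0.036 m and x of bead3 in the frame of dish between -0.086 and 0.086 m and y of bead3 in the frame of dish between -0.0585 and 0.0585 m and z of bead3 in the frame of dish between -0.036 and 0.036 m and x of bead4 in the frame of dish between -0.086 and 0.086 m and y of bead4 in the frame of dish between -0.0585 and 0.0585 m and z of bead4 in the frame of dish between -0.036 and 0.036 m and x of bead5 in the frame of dish between -0.086 and 0.086 m and y of bead5 in the frame of dish between -0.0585 and 0.0585 m and z of bead5 in the frame of dish between -0.036 and 0.036 m), for 0.2 s.
At the end, for the whole second after the job is handed in: all six beads lie in the dish, which stands flat (within 0.06 rad); the tray stands flat on its underside (within 0.06 rad, its underside less than 7 mm above the table), at rest and let go, with the middle of the tray and handle within 45 mm of the mat's centre (all of step 2 and horizontal distance between tray_middle and mat below 0.045 m and angle between each of tray, dish's own z axis and vertical below 0.06 rad and height (world z) of tray below 0.007 m and linear speed of tray below 0.02 m/s); the robot touches nothing.
It fails at once if the can, mug, screwdriver or meter is displaced by more than 30 mm (distance of any of can, mug, screwdriver, meter from where it was at the start of the episode above 0.03 m).
It fails at once if the tray leans more than 0.15 rad while any of it is still in the channel (x of tray in the frame of hotplate above -0.172 m and z of tray in the frame of hotplate below 0.04 m and angle between tray's own z axis and vertical above 0.15 rad).
It fails at once if the tray binds: it is forced against the hotplate with more than 40 N (contact force between tray and hotplate above 40 N).
It also fails if it takes over 64 s, if anything falls off the work surface, if the arm or the gripper's body presses on something with over 40 N, if the wrist force passes 120 N, or if a joint passes its speed limit or range.

### The arm

A 6-joint arm with a two-finger parallel gripper is mounted at the origin on the work surface. World frame = base frame: x ahead of the robot, y to its left, z up, the work surface at z = 0. Lengths are in mm, angles in degrees, forces in N, time in s.
With the tool pointing down it reaches from about 300 to 850 mm from the base axis. Payload 4.2 kg.
Tool frame: the origin (TCP) lies at the very end of the fingers, on their centre line; the grasp point (between the pads) lies 19 mm behind it; z points along the fingers, y is the line along which they close (so a half turn about z gives the same grasp; the last joint's range is limited). The gripper opens to 91 mm and grips with 3 to 60 N. Pads are 32 mm wide; open, the fingers measure 118 mm over their backs; the gripper's body (76 mm by 178 mm) begins 60 mm behind the grasp point.
Start: joints at [62.223, 18.312, 89.639, -0, 72.044, -1.146], TCP at [257.746, 514.017, 183.576] pointing down, gripper open.
Joint ranges: [-177.97, 177.97], [-48.28, 115.42], [12.27, 149.76], [-77.06, 257.06], [2.81, 150.46], [-146.56, 146.56]. Speed limits (degrees/s): [147.25, 147.25, 180, 180, 180, 180].

### API

Orientations are given as [roll, pitch, yaw] about the fixed x, y, z axes, in that order (R = Rz(yaw) Ry(pitch) Rx(roll)).
In Python, from workcell import env, eyes gives the robot as it stands.
- The arm moves only by the tool send_rows, never from a script. Its argument "targets" is text: rows parted by semicolons, each of 7 numbers parted by spaces: the shift along the tool's x, y, z in m, then the turn, a rotation vector about the tool's x, y, z in degrees, then the opening in per cent of the stroke, from 0 (shut) to 100 (fully open). A call has 1 to 12 rows; each row is the pose to reach, as a shift and turn from the pose commanded when the call began, along the tool's axes at that moment; what a row does not reach only later rows make up. A row lasts 1/12 s, in which the tool goes at most 41.7 mm and 7.16 degrees, less where a joint would pass 70% of its speed; a pose out of reach is approached as far as the arm can. A call with a gripper value outside its range is refused whole. The fingers move at their own pace and stop on an object; "grip_force" is the grip in N (left out, the last holds). Time passes only in rows, so rows that repeat a pose let the fingers close. It gives the time, the measured TCP pose, the force, the opening and the grip force at its end, in the units of the state.
- env.state(): the state, without advancing time (a new reading comes with each control period).
- eyes.grab_frame(name): name is "scene" or "side" or "wrist"; returns a dict with "image" (400x640x3 uint8, blue, green, red), "fovy" (degrees; the focal length in pixels is half the picture's height over the tangent of half this angle, whatever the lens; pixels are square), "cx", "cy" (the principal point, pixels), "D" ([k1, k2, p1, p2, k3] as OpenCV has them; the pictures are not rectified), "eye" and "attitude" of the camera in the world. Camera axes: x right, y up, looking along -z (the intrinsics and any distortion apply to the point x, -y, -z); pixel columns grow to the right and rows downward; lengths in mm; the calibration is good to about 2 mm. A picture is of the moment at which its call begins. There is no depth.
- env.job_done(): hands the job in; it is judged then, once.
The state is a dict: "time_s": time; "qpos": joint angles; "qvel": joint speeds; "effort": joint torques, N m; "ee_pos": TCP position; "ee_rot": TCP orientation; "force": force on the tool from outside, world axes, zero at the start; "torque": the same for the moment, N m; "gripper_width": finger opening in mm; "gripper_force": force on a finger pad.
Only numpy, scipy, OpenCV 4.12 (cv2) and the standard library are available. Lean on these libraries where they do the work, as an engineer would, in place of code of your own. Each camera call takes 0.05 s, during which the arm holds its last target. There are 200 camera calls.

## Working session

There is one attempt and no reset: what is moved stays moved. The work goes in short steps, Python scripts to look and compute and a tool call to move; the robot and the scene stay as the last step left them, time stands still between calls to the robot, and variables do not carry over. Pictures are saved under pics/ and viewed, at most 10 in all, crops included, and the job is handed in when it is done.

Besides the shell and the picture viewer there is one more tool, called as name(argument=value, ...), one argument or row to a line, values as JSON. send_rows: Moves the arm, as the interface text tells. Its arguments: {"type":"object","properties":{"targets":{"type":"string"},"grip_force":{"type":"number"}},"required":["targets"]}

```bash
mkdir -p pics; ls
cat > h.py <<'E'
import sys; sys.path.insert(0,'.')
import numpy as np, cv2
from scipy.spatial.transform import Rotation as R
from workcell import env, eyes
def att(a):
    a=np.array(a,float)
    if a.shape==(3,3): return a
    if a.size==4: return R.from_quat(a).as_matrix()
    return R.from_euler('xyz',a,degrees=True).as_matrix()
def K(f):
    fl=200/np.tan(np.radians(f['fovy'])/2)
    return np.array([[fl,0,f['cx']],[0,fl,f['cy']],[0,0,1.]])
def ray(f,p):
    u=cv2.undistortPoints(np.array([[p]],float),K(f),np.array(f['D'],float))[0,0]
    return att(f['attitude'])@np.array([u[0],-u[1],-1.])
def onz(f,p,z):
    d=ray(f,p); e=np.array(f['eye'],float); return e+d*(z-e[2])/d[2]
def proj(f,P):
    c=(np.atleast_2d(P)-np.array(f['eye']))@att(f['attitude']); c=c*[1,-1,-1]
    return cv2.projectPoints(c,np.zeros(3),np.zeros(3),K(f),np.array(f['D'],float))[0][:,0]
E
python3 - <<'E'
from h import *
import pickle
for n in ['scene','side']:
    f=eyes.grab_frame(n); cv2.imwrite(f'pics/{n}0.png',f['image']); pickle.dump(f,open(n+'0.pkl','wb'))
    print({k:v for k,v in f.items() if k!='image'})
print(env.state())
E
```

```text
pics
{'fovy': 45.542840948334344, 'cx': 322.25880248612026, 'cy': 206.9274013170978, 'D': array([-0.08175628,  0.        ,  0.        ,  0.        ,  0.        ]), 'eye': array([1063.81116301,  670.84861877, 1026.33153485]), 'attitude': array([ 41.66946801,  -0.6110547 , 141.12293531])}
{'fovy': 52.18219333014018, 'cx': 323.0978284767082, 'cy': 202.25198847099136, 'D': array([-0.0163977,  0.       ,  0.       ,  0.       ,  0.       ]), 'eye': array([  65.81985768, -488.30063844,  821.78760942]), 'attitude': array([ 42.24088291,  -0.84739197, -41.26859145])}
{'time_s': 0.1, 'qpos': array([ 6.22217614e+01,  1.83465552e+01,  8.97000001e+01, -9.61264629e-04,
        7.20433819e+01, -1.14631164e+00]), 'qvel': array([-0.00603808, -0.0144122 , -0.09767395, -0.03845993, -0.03358839,
       -0.09515672]), 'effort': array([ 1.49667481e-03, -4.13331950e+01, -2.32510614e+01,  7.28316559e-02,
        4.21105733e-02, -6.62483103e-05]), 'ee_pos': array([257.52138097, 513.54564037, 182.81469645]), 'ee_rot': array([-1.79910063e+02, -8.85451692e-04,  1.53368369e+02]), 'force': array([ 0.69694802,  0.18985568, -0.24607232]), 'torque': array([-0.00751879,  0.00977828,  0.02882628]), 'gripper_force': 0.0, 'gripper_width': 91.19116372548153}
```

View pics/scene0.png

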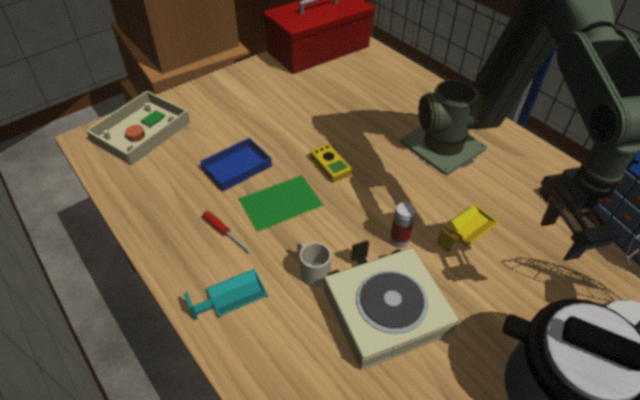

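View pics/side0.png

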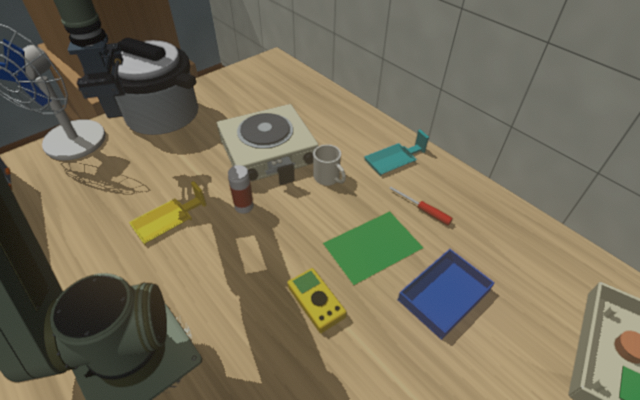

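The scene view shows the cream hotplate around (390,305), with a dark tab in front of it at (360,252), the can at (402,225) and the mug at (315,262). The mat is at (280,203), the dish at (236,163), the meter at (330,162) and the screwdriver at (225,230).

What could be taken for the tray:
- teal tray: scene (237,292), side (390,158)
- yellow tray: scene (468,225), side (160,222)
- black tab in the hotplate channel: scene (360,252), side (286,172)

I choose the black tab, since its tray is the steel one, and will check it in one close crop.

Run:
```python
from h import *
a=cv2.imread('pics/side0.png')[95:220,205:355]; b=cv2.imread('pics/scene0.png')[230:370,285:465]
a=cv2.resize(a,None,fx=4,fy=4,interpolation=cv2.INTER_CUBIC)[:, :420*2]
a=cv2.resize(cv2.imread('pics/side0.png')[100:200,210:350],None,fx=5.7,fy=5.7,interpolation=cv2.INTER_CUBIC)
cv2.imwrite('pics/c_side.png',a)
```

```text
(no output)
```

View pics/c_side.png

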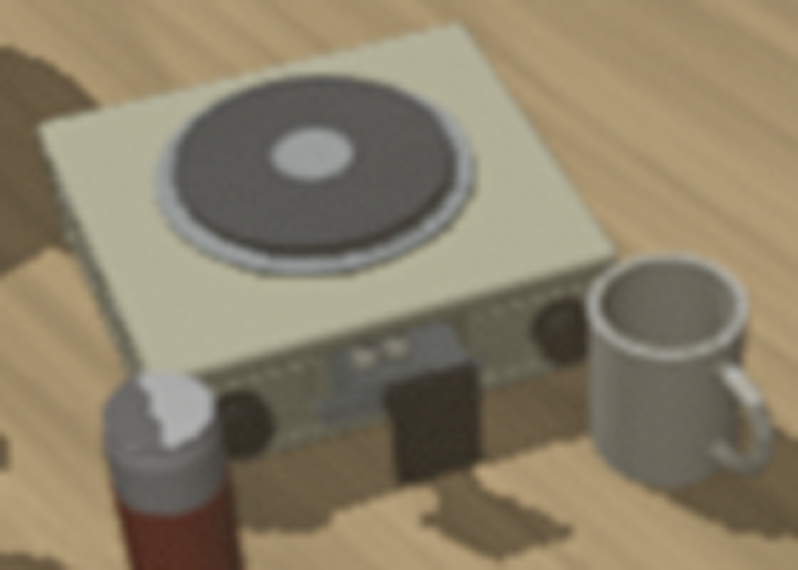

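The crop confirms it: a grey steel pan with white beads visible inside at (268,162), and the black tab in front, with top corners near side (278,167) and (294,163). Next I fit the poses.

Run:
```python
from h import *
import pickle
from scipy.optimize import least_squares
S=pickle.load(open('scene0.pkl','rb'));D=pickle.load(open('side0.pkl','rb'))
r=lambda v:np.round(v,1)
print('side corners',[r(onz(D,p,75)) for p in [(217,122.5),(290.7,103.9),(318.2,143.9)]])
print('scene corners',[r(onz(S,p,75)) for p in [(326,282),(413,251),(456,316),(365,361)]])
print('tab',[r(onz(D,p,80)) for p in [(277.9,167.5),(293.9,163.5)]],r(onz(S,(360,243),80)))
# colour masks
for n,f in (('scene',S),('side',D)):
    h=cv2.cvtColor(f['image'],cv2.COLOR_BGR2HSV)
    for c,lo,hi,z in (('mat',(50,120,40),(75,255,255),2),('dish',(105,120,50),(130,255,255),36),('meter',(20,120,90),(32,255,255),38)):
        m=cv2.inRange(h,lo,hi); k,l,st,ce=cv2.connectedComponentsWithStats(m)
        for i in np.argsort(-st[1:,4])[:3]+1:
            if st[i,4]<300: continue
            cn=cv2.findContours((l==i).astype(np.uint8),0,1)[0][0]
            b=cv2.convexHull(cn)[:,0]
            W=np.array([onz(f,p,z)[:2] for p in b.astype(float)],np.float32)
            q=cv2.minAreaRect(W); print(n,c,st[i,4],r(ce[i]),[r(t) for t in q])
print('can top/mug',r(onz(S,(402,209),130)),r(onz(D,(238,172),130)),r(onz(S,(315,249),88)),r(onz(D,(327,154),88)))
print('screwdriver',[r(onz(f,p,10)) for f,p in ((S,(205,214)),(S,(248,251)),(D,(451,220)),(D,(391,190)))])
print('teal',[r(onz(S,p,14)) for p in ((187,300),(268,290))])
```

```text
side corners [array([492.6, 462.3,  75. ]), array([720.4, 396.1,  75. ]), array([658.5, 191.4,  75. ])]
scene corners [array([665.7, 207.3,  75. ]), array([439.6, 272. ,  75. ]), array([494.6, 460.2,  75. ]), array([725.2, 409.6,  75. ])]
tab [array([509.3, 182.3,  80. ]), array([551.4, 167.1,  80. ])] [529.  173.7  80. ]
scene mat 2436 [279.7 202.5] [array([ 565.5, -124.2]), array([136.1, 205.8]), np.float64(79.6)]
scene dish 1737 [235.1 164.1] [array([ 595.3, -310.7]), array([176.8, 143.9]), np.float64(0.2)]
scene meter 1185 [472.1 223.4] [array([219.6, 291.1]), array([ 95.2, 131.6]), np.float64(89.9)]
scene meter 662 [331.  160.6] [array([ 364.9, -136.4]), array([163.1,  82.6]), np.float64(80.9)]
side mat 3352 [373.2 247.2] [array([ 564.2, -125.1]), array([132.6, 202.3]), np.float64(79.8)]
side mat 528 [630.  385.3] [array([ 703.9, -695.2]), array([67.7, 33.3]), np.float64(17.2)]
side dish 2779 [448.5 296.7] [array([ 584.9, -328.6]), array([120.1, 177.5]), np.float64(89.6)]
side meter 1766 [165.9 216.4] [array([233.1, 261.2]), array([208.1, 107.4]), np.float64(7.9)]
side meter 1500 [318.3 303.7] [array([ 349.6, -158.7]), array([143.8,  73.9]), np.float64(82.6)]
can top/mug [402.3 185.9 130. ] [395.6 187.4 130. ] [632.2 123.2  88. ] [638.5 131.8  88. ]
screwdriver [array([ 764. , -211.1,   10. ]), array([739.1, -26.9,  10. ]), array([ 773.2, -205.3,   10. ]), array([734.5, -29.9,  10. ])]
teal [array([938.7,   8.1,  14. ]), array([767. , 106.7,  14. ])]
```

```bash
cat >> h.py <<'E'
def rel(P,Rt):  # world TCP target (mm), target rotation matrix -> row in tool axes
    s=env.state(); R0=att(s['ee_rot']); d=R0.T@(np.array(P)-s['ee_pos'])/1000
    return np.round(d,4), np.round(R.from_matrix(R0.T@Rt).as_rotvec(degrees=True),2)
def tool(yaw_y,lean=0): # tool down, its y along world heading yaw_y; lean about that axis
    a=np.radians(yaw_y); y=np.array([np.cos(a),np.sin(a),0]); z=np.array([0,0,-1.])
    M=np.column_stack([np.cross(y,z),y,z]); return R.from_rotvec(np.radians(lean)*y).as_matrix()@M
E
python3 - <<'E'
from h import *
print(rel([525,165,180],tool(73.5)))
E
```

```text
(array([-0.3953, -0.1917,  0.0031]), array([-9.000e-02, -1.000e-02, -1.013e+01]))
```

send_rows(
  targets="-0.039 -0.019 0 0 0 -1 45;-0.079 -0.038 0 0 0 -2 45;-0.118 -0.057 0 0 0 -3 45;-0.158 -0.077 0 0 0 -4 45;-0.198 -0.096 0 0 0 -5 45;-0.237 -0.115 0 0 0 -6 45;-0.277 -0.134 0 0 0 -7 45;-0.316 -0.153 0 0 0 -8 45;-0.355 -0.172 0 0 0 -9 45;-0.38 -0.185 0.002 0 0 -10 45;-0.395 -0.192 0.003 0 0 -10.1 45;-0.395 -0.192 0.003 0 0 -10.1 45",
  grip_force=45,
)

```text
time_s: 1.1
ee_pos: [527.1, 161.4, 179.7]
ee_rot: [-179.9, 0.0, 163.2]
force: [0.8, 0.2, -0.9]
gripper_width: 40.9
gripper_force: 0.0
```

Run:
```python
from h import *
import pickle
f=eyes.grab_frame('wrist'); cv2.imwrite('pics/w1.png',f['image']); pickle.dump(f,open('w1.pkl','wb'))
print({k:v for k,v in f.items() if k!='image'}); s=env.state(); print(s['ee_pos'],s['ee_rot'],s['gripper_width'],s['time_s'],s['qpos'])
```

```text
{'fovy': 62.65909184905928, 'cx': 323.26530577857716, 'cy': 200.97466252946273, 'D': array([-0.0357714,  0.       ,  0.       ,  0.       ,  0.       ]), 'eye': array([449.02990877, 185.30786342, 379.74520096]), 'attitude': array([-16.8818172 ,   0.10734722,  73.11933868])}
[525.51345699 163.38212805 179.75020269] [-1.79958683e+02 -6.44926369e-02  1.63239876e+02] 40.92736905029564 1.15 [ 1.60729208e+01  1.62762684e+01  9.31667886e+01  2.65591313e-04
  7.06335350e+01 -5.71670667e+01]
```

View pics/w1.png

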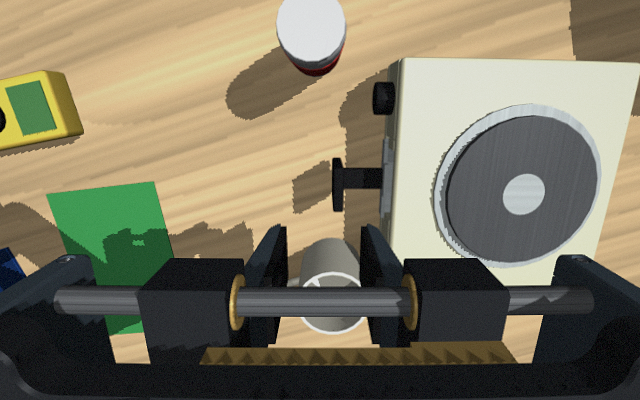

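The wrist view shows the black tab at columns 333–343, rows 158–212, with its arm running to the casing. The casing's front-left top corner is at (403,58) and its far corner at (640,63), cut off.

Run:
```python
from h import *
import pickle
f=pickle.load(open('w1.pkl','rb')); r=lambda v:np.round(v,1)
g=cv2.cvtColor(f['image'],cv2.COLOR_BGR2GRAY)
for y in (165,172,200,205): print(y,g[y,325:352])
for x in (335,337,339): print(x,g[150:165,x],g[203:220,x])
for z in (80,): print(z,[r(onz(f,p,z)) for p in ((333,158),(341,158),(333,211),(341,211))])
for p in ((403,58),(387,245),(640,63.5)): print(p,r(onz(f,p,75)))
# casing front edge per row
for y in (80,110,150,200,230): print(y,g[y,375:410])
```

```text
165 [106 108 101 102 100 138 180  50   5   3  17   2  17  23  14  14  15  82
 167 181 146  93  99  99 100 101 107]
172 [102 101 103 104 107 110 100  26   3  20  24  30  28  30  30  35  28  31
  23  23  20  23  28  30  32  31  28]
200 [207 201 201 200 198 204 189  93  10  18  29  27  28  24  19  28  32  39
 107 174 117 107 106 106 108 108 107]
205 [194 195 196 194 197 195 195 154   1  22  35  32  31  29  23  36  24  47
 129 176  98  99 101 100  96  99 103]
335 [208 204 203 202 198 196 192 139  17  14   8   7  18  14  15] [ 28  19  35  28  19  25  27  16  67 160 198 200 197 196 194 195 191]
337 [204 205 202 199 193 200 195 135   8   6   1   0  12  22   9] [ 31  31  31  31  31  17  29  23  68 163 201 198 200 196 198 191 192]
339 [206 204 198 195 194 196 194 136  33   8   3   8  17   4  20] [ 27  27  23  29  20  29  33  24  71 168 202 200 197 197 195 190 189]
80 [array([499.1, 178.9,  80. ]), array([501.2, 185.9,  80. ]), array([548.3, 164.4,  80. ]), array([550.5, 171.8,  80. ])]
(403, 58) [433.9 261.2  75. ]
(387, 245) [600.6 206.1  75. ]
(640, 63.5) [496.6 465.8  75. ]
80 [ 99 102  99 102 103 100 104 100 106 102 103  97  80  84  76  67  65  69
  66  66  69  63  97  83  73 104 134 160 194 220 224 225 222 222 222]
110 [  9   6  12  20  10  20   6   7   5  18  15   2   9   9  11   5  13  17
  52  64  90  89  73  96 130 163 187 218 223 224 224 223 223 223 223]
150 [106 104 102 103 102 102  93  73  63  85 109 105 107  96  93  88  82  88
  99  84  82 114 146 177 205 225 224 224 225 224 224 224 222 223 224]
200 [102 106 106 102  88  55  81 108 106 109 113 115 113 118 114 103  73  85
 128 159 188 211 223 223 224 222 223 224 224 223 222 221 223 221 224]
230 [ 47  49  48  50  64  80  72  65  62  68  69  71  79  88  75  93 125 155
 186 216 225 224 222 223 225 224 225 223 224 224 222 222 223 221 222]
```

Run:
```python
from h import *
import pickle
f=pickle.load(open('w1.pkl','rb')); r=lambda v:np.round(v,1)
E=np.array([onz(f,p,75)[:2] for p in ((401.6,80),(400,110),(397.1,150),(393.7,200),(391.4,230))]); print(r(E))
d=np.polyfit(E[:,0],E[:,1],1); yaw=np.degrees(np.arctan(d[0]))+90; print('yaw',yaw)
u=np.array([np.cos(np.radians(yaw)),np.sin(np.radians(yaw))]); v=np.array([-u[1],u[0]])
c=[onz(f,p,80)[:2] for p in ((332,211.8),(342.5,211.8))]; print(r(c))
tab=np.mean(c,0)+22*v; print('tab',r(tab),'edge-dist',(E.mean(0)-tab)@u)
cor=onz(f,(403,58),75)[:2]; mid=cor-120*v; print('front mid',r(mid),'lateral',(tab-mid)@v)
# arm lateral check
print([r((onz(f,p,31)[:2]-mid)@v) for p in ((360,168),(360,188))])
P=np.r_[tab,45]; print('grasp row',rel(np.r_[tab,45],tool(yaw)), tool(yaw)[:,0])
```

```text
[[451.2 255.9]
 [475.7 248.6]
 [509.9 237.8]
 [556.2 223.6]
 [586.  214.2]]
yaw 72.78995375092687
[[548.8 163.2]
 [551.7 172.9]]
tab [529.2 174.6] edge-dist 54.68599306718502
front mid [548.6 225.7] lateral 3.3693781459502397
[np.float64(14.7), np.float64(-7.6)]
grasp row (array([-0.0005,  0.0119,  0.1347]), array([-0.04, -0.06,  0.45])) [-0.9552265   0.29587554  0.        ]
```

send_rows(
  targets="0 0.006 0.02 0 0 0.4 45;0 0.012 0.05 0 0 0.4 45;0 0.012 0.08 0 0 0.4 45;0 0.012 0.105 0 0 0.4 45;0 0.012 0.122 0 0 0.4 45;0 0.012 0.131 0 0 0.4 45;0 0.012 0.134 0 0 0.4 45;0 0.012 0.134 0 0 0.4 45",
  grip_force=45,
)

```text
time_s: 1.82
ee_pos: [527.8, 177.5, 46.4]
ee_rot: [-180.0, -0.0, 163.1]
force: [0.5, -0.9, -0.2]
gripper_width: 40.8
gripper_force: 0.0
```

send_rows(
  targets="0 0 0 0 0 0 30;0 0 0 0 0 0 20;0 0 0 0 0 0 8;0 0 0 0 0 0 0;0 0 0 0 0 0 0;0 0 0 0 0 0 0;0 0 0 0 0 0 0;0 0 0 0 0 0 0",
  grip_force=45,
)

```text
time_s: 2.48
ee_pos: [528.3, 176.4, 47.0]
ee_rot: [-180.0, 0.0, 163.1]
force: [-0.8, -2.5, 4.8]
gripper_width: 8.8
gripper_force: 45.0
```

send_rows(
  targets="0 -0.002 0 0 0 0 0;0 -0.005 0 0 0 0 0;0 -0.009 0 0 0 0 0;0 -0.013 0 0 0 0 0;0 -0.017 0 0 0 0 0;0 -0.021 0 0 0 0 0;0 -0.025 0 0 0 0 0;0 -0.029 0 0 0 0 0;0 -0.033 0 0 0 0 0;0 -0.037 0 0 0 0 0",
)

```text
time_s: 3.32
ee_pos: [517.2, 141.0, 46.5]
ee_rot: [-180.0, -0.0, 163.1]
force: [0.5, 1.5, -0.7]
gripper_width: 8.8
gripper_force: 45.0
```

send_rows(
  targets="0 -0.004 0 0 0 0 0;0 -0.009 0 0 0 0 0;0 -0.014 0 0 0 0 0;0 -0.019 0 0 0 0 0;0 -0.024 0 0 0 0 0;0 -0.029 0 0 0 0 0;0 -0.034 0 0 0 0 0;0 -0.039 0 0 0 0 0;0 -0.044 0 0 0 0 0;0 -0.049 0 0 0 0 0;0 -0.054 0 0 0 0 0;0 -0.058 0 0 0 0 0",
)

```text
time_s: 4.32
ee_pos: [500.2, 85.4, 46.5]
ee_rot: [-180.0, -0.0, 163.1]
force: [-0.3, 0.5, -1.5]
gripper_width: 8.8
gripper_force: 45.0
```

Run:
```python
from h import *
s=env.state(); print(s['force'],s['torque'],s['ee_pos'],s['ee_rot'])
f=eyes.grab_frame('side'); cv2.imwrite('pics/s2.png',cv2.resize(f['image'][100:260,180:380],None,fx=3.5,fy=3.5,interpolation=cv2.INTER_CUBIC))
```

```text
[-0.25289738  0.53916237 -1.54613896] [ 0.13162309 -0.06380636 -0.02478559] [500.23412221  85.35408877  46.49197908] [-1.79991603e+02 -1.42839714e-02  1.63061569e+02]
```

View pics/s2.png

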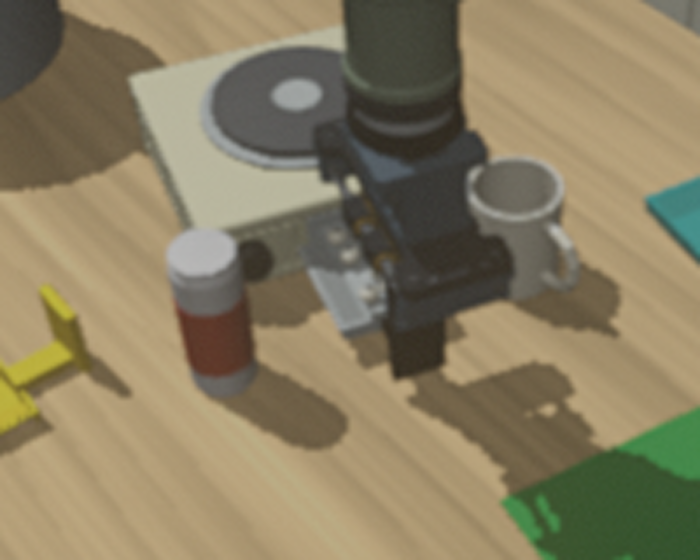

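The tray is coming out level: the steel pan is drawn about 100 mm, with beads visible in it at crop (340,240) and (375,290). The forces are about 1 N.

send_rows(
  targets="0 -0.005 0 0 0 0 0;0 -0.01 0 0 0 0 0;0 -0.015 0 0 0 0 0;0 -0.02 0 0 0 0 0;0 -0.025 0 0 0 0 0;0 -0.03 0 0 0 0 0;0 -0.035 0 0 0 0 0;0 -0.04 0 0 0 0 0;0 -0.045 0 0 0 0 0;0 -0.05 0 0 0 0 0;0 -0.054 0 0 0 0 0;0 -0.056 0 0 0 0 0",
)

```text
time_s: 5.37
ee_pos: [483.9, 31.8, 46.5]
ee_rot: [-180.0, -0.0, 163.1]
force: [0.2, 1.3, -2.8]
gripper_width: 8.6
gripper_force: 45.6
```

send_rows(
  targets="0 -0.001 0 0 0 0 0;0 -0.001 0 0 0 0 0;0 -0.001 -0.001 0 0 0 0;0 -0.002 -0.004 0 0 0 0;0 -0.003 -0.009 0 0 0 0;0 -0.004 -0.016 0 0 0 0;0 -0.005 -0.026 0 0 0 0;0 -0.006 -0.038 0 0 0 0;0 -0.006 -0.052 0 0 0 0;0 -0.006 -0.064 0 0 0 0;0 -0.006 -0.072 0 0 0 0;0 -0.006 -0.076 0 0 0 0",
)

```text
time_s: 6.37
ee_pos: [483.3, 26.6, 124.4]
ee_rot: [179.9, 0.2, 163.1]
force: [-0.7, -0.9, -2.7]
gripper_width: 8.4
gripper_force: 46.3
```

Run:
```python
from h import *
s=env.state(); print(s['force'],s['ee_pos'],s['ee_rot'])
a=eyes.grab_frame('wrist'); b=eyes.grab_frame('side')
cv2.imwrite('pics/s3.png',np.vstack([cv2.resize(a['image'][60:300,120:520],(500,300)),cv2.resize(b['image'][100:280,180:480],(500,300),interpolation=cv2.INTER_CUBIC)]))
```

```text
[-0.65100767 -0.89807512 -2.67670625] [483.34820505  26.62939405 124.44543789] [1.79940187e+02 1.69312602e-01 1.63069568e+02]
```

View pics/s3.png

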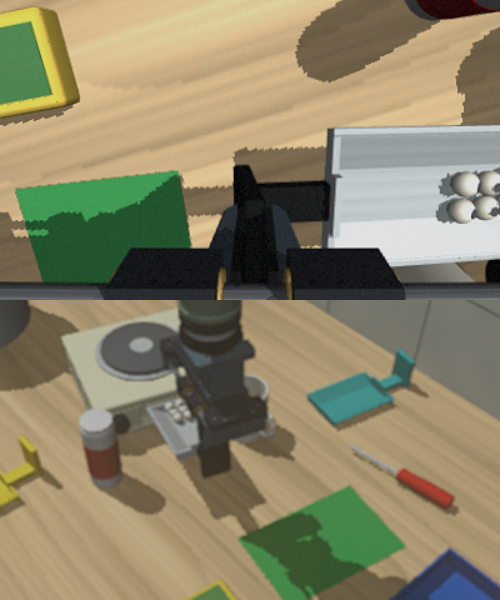

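The tray is clear and level, with the beads in the pan at about (470,195) in the upper half. Next I work out a smooth carry to the dish.

```bash
cat >> h.py <<'E'
def rows(P0,R0,path):  # path: list of (P,R)
    o=[]
    for P,Rt in path:
        d=R0.T@(np.array(P)-P0)/1000; t=R.from_matrix(R0.T@Rt).as_rotvec(degrees=True)
        o.append(' '.join('%g'%(round(x,3)+0) for x in d)+' '+' '.join('%g'%(round(x,1)+0) for x in t)+' 0')
    return ';'.join(o)
E
python3 - <<'E'
from h import *
s=env.state(); P0=s['ee_pos']; y0=73.07
P1=np.array([475,-390,112.]); N=24
def at(u):
    m=10*u**3-15*u**4+6*u**5; P=P0+(P1-P0)*m; P[2]+=25*np.sin(np.pi*m); return P,tool(y0*(1-m))
pa=[at(i/N) for i in range(1,N+1)]
print(rows(P0,tool(y0),pa[:12])); print(); print(rows(pa[11][0],pa[11][1],pa[12:]))
E
```

```text
0 0 0 0 0 0 0;-0.001 -0.002 0 0 0 0.4 0;-0.002 -0.006 -0.001 0 0 1.2 0;-0.004 -0.014 -0.002 0 0 2.6 0;-0.007 -0.026 -0.004 0 0 4.7 0;-0.012 -0.041 -0.007 0 0 7.6 0;-0.017 -0.061 -0.01 0 0 11.1 0;-0.024 -0.084 -0.013 0 0 15.3 0;-0.031 -0.11 -0.016 0 0 20.1 0;-0.039 -0.139 -0.018 0 0 25.3 0;-0.048 -0.169 -0.019 0 0 30.9 0;-0.057 -0.2 -0.019 0 0 36.5 0

-0.026 -0.02 0.002 0 0 5.7 0;-0.051 -0.039 0.005 0 0 11.2 0;-0.074 -0.057 0.009 0 0 16.4 0;-0.096 -0.074 0.013 0 0 21.2 0;-0.115 -0.088 0.017 0 0 25.4 0;-0.131 -0.101 0.022 0 0 29 0;-0.144 -0.111 0.025 0 0 31.8 0;-0.153 -0.118 0.028 0 0 33.9 0;-0.16 -0.123 0.029 0 0 35.4 0;-0.163 -0.126 0.03 0 0 36.2 0;-0.165 -0.127 0.031 0 0 36.5 0;-0.165 -0.127 0.031 0 0 36.5 0
```

send_rows(
  targets="0 -0.001 0 0 0 0 0;-0.001 -0.002 0 0 0 0.4 0;-0.002 -0.006 -0.001 0 0 1.2 0;-0.004 -0.014 -0.002 0 0 2.6 0;-0.007 -0.026 -0.004 0 0 4.7 0;-0.012 -0.041 -0.007 0 0 7.6 0;-0.017 -0.061 -0.01 0 0 11.1 0;-0.024 -0.084 -0.013 0 0 15.3 0;-0.031 -0.11 -0.016 0 0 20.1 0;-0.039 -0.139 -0.018 0 0 25.3 0;-0.048 -0.169 -0.019 0 0 30.9 0;-0.057 -0.2 -0.019 0 0 36.5 0",
)

```text
time_s: 7.47
ee_pos: [478.3, -183.2, 141.6]
ee_rot: [180.0, 0.0, 126.2]
force: [1.3, 0.5, -2.7]
gripper_width: 8.9
gripper_force: 46.4
```

send_rows(
  targets="-0.026 -0.02 0.002 0 0 5.7 0;-0.051 -0.039 0.005 0 0 11.2 0;-0.074 -0.057 0.009 0 0 16.4 0;-0.096 -0.074 0.013 0 0 21.2 0;-0.115 -0.088 0.017 0 0 25.4 0;-0.131 -0.101 0.022 0 0 29 0;-0.144 -0.111 0.025 0 0 31.8 0;-0.153 -0.118 0.028 0 0 33.9 0;-0.16 -0.123 0.029 0 0 35.4 0;-0.163 -0.126 0.03 0 0 36.2 0;-0.165 -0.127 0.031 0 0 36.5 0;-0.165 -0.127 0.031 0 0 36.5 0",
)

```text
time_s: 8.47
ee_pos: [475.0, -389.2, 110.4]
ee_rot: [-180.0, -0.0, 90.1]
force: [-0.4, 0.1, -3.1]
gripper_width: 8.8
gripper_force: 46.5
```

Run:
```python
from h import *
import pickle
s=env.state(); print(s['force'],s['ee_pos'],s['ee_rot'],s['time_s'],s['qpos'])
a=eyes.grab_frame('wrist'); pickle.dump(a,open('w4.pkl','wb')); b=eyes.grab_frame('side')
cv2.imwrite('pics/s4.png',np.vstack([cv2.resize(a['image'][60:360,80:],(560,300)),cv2.resize(b['image'][180:360,340:],(560,300),interpolation=cv2.INTER_CUBIC)]))
```

```text
[-0.37798401  0.10674664 -3.14472672] [ 475.03788764 -389.2179328   110.37452454] [-1.79990428e+02 -3.03153654e-02  9.00732958e+01] 8.4667 [-4.04121739e+01  2.47810076e+01  9.05467479e+01  1.86294177e-02
  6.46992082e+01 -4.04934378e+01]
```

View pics/s4.png

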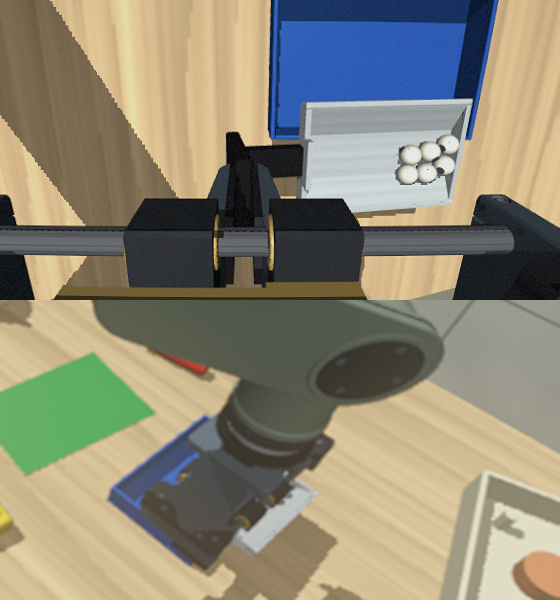

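All six beads are in the pan, at its far end (410–450,145–175 in the crop), with the dish right beyond the pan rim. I check the dish edges and plan the pour.

Run:
```python
from h import *
import pickle
f=pickle.load(open('w4.pkl','rb'))
print([np.round(onz(f,p,36)) for p in ((349,196),(355,60),(576,60),(553,196))])
s=env.state(); P0=s['ee_pos']; R0=att(s['ee_rot'])
def pose(th,zr):
    return np.array([576,-348,zr])+R.from_euler('x',-th,degrees=True).apply([-115,-44,14.5]), tool(0,-th)
ths=list(np.linspace(0,28,8)[1:])+list(np.linspace(28,42,11)[1:])+list(np.linspace(42,54,5)[1:])
pa=[pose(t,np.interp(t,[0,25],[72,48])) for t in ths]
pa=[pose(0,84),pose(0,72)]+pa
print(len(pa)); a=[(P0,R0)]+pa
print(rows(P0,R0,pa[:12]));print();print(rows(*pa[11],pa[12:]))
```

```text
[array([ 498., -386.,   36.]), array([ 500., -276.,   36.]), array([ 676., -273.,   36.]), array([ 679., -386.,   36.])]
23
-0.003 -0.014 0.012 0 0 0.1 0;-0.003 -0.014 0.024 0 0 0.1 0;-0.002 -0.014 0.025 0 -4 0.1 0;-0.001 -0.014 0.026 0 -8 0.1 0;0.001 -0.014 0.027 0 -12 0.1 0;0.002 -0.014 0.028 0 -16 0.1 0;0.004 -0.014 0.029 0 -20 0.1 0;0.006 -0.014 0.031 0 -24 0.1 0;0.009 -0.014 0.029 0 -28 0.1 0;0.009 -0.014 0.028 0 -29.4 0.1 0;0.01 -0.014 0.028 0 -30.8 0.1 0;0.011 -0.014 0.027 0 -32.2 0.1 0

0 0 -0.001 0 -1.4 0 0;0.001 0 -0.002 0 -2.8 0 0;0.001 0 -0.003 0 -4.2 0 0;0.002 0 -0.004 0 -5.6 0 0;0.002 0 -0.005 0 -7 0 0;0.003 0 -0.006 0 -8.4 0 0;0.003 0 -0.007 0 -9.8 0 0;0.004 0 -0.009 0 -12.8 0 0;0.006 0 -0.011 0 -15.8 0 0;0.007 0 -0.013 0 -18.8 0 0;0.009 0 -0.015 0 -21.8 0 0
```

send_rows(
  targets="-0.002 -0.008 0.008 0 0 0 0;-0.003 -0.014 0.02 0 0 0 0;-0.002 -0.014 0.025 0 -4 0 0;-0.001 -0.014 0.026 0 -8 0 0;0.001 -0.014 0.027 0 -12 0 0;0.002 -0.014 0.028 0 -16 0 0;0.004 -0.014 0.029 0 -20 0 0;0.006 -0.014 0.031 0 -24 0 0;0.009 -0.014 0.029 0 -28 0 0;0.009 -0.014 0.028 0 -29.4 0 0;0.01 -0.014 0.028 0 -30.8 0 0;0.011 -0.014 0.027 0 -32.2 0 0",
)

```text
time_s: 9.57
ee_pos: [460.5, -377.1, 83.0]
ee_rot: [-180.0, 32.2, 90.2]
force: [0.6, -0.3, -2.5]
gripper_width: 8.5
gripper_force: 45.5
```

send_rows(
  targets="0 0 -0.001 0 -1.4 0 0;0.001 0 -0.002 0 -2.8 0 0;0.001 0 -0.003 0 -4.2 0 0;0.002 0 -0.004 0 -5.6 0 0;0.002 0 -0.005 0 -7 0 0;0.003 0 -0.006 0 -8.4 0 0;0.003 0 -0.007 0 -9.8 0 0;0.004 0 -0.009 0 -12.8 0 0;0.006 0 -0.011 0 -15.8 0 0;0.007 0 -0.013 0 -18.8 0 0;0.009 0 -0.015 0 -21.8 0 0;0.009 0 -0.015 0 -21.8 0 0",
)

```text
time_s: 10.57
ee_pos: [460.4, -360.6, 89.0]
ee_rot: [-179.6, 53.8, 90.6]
force: [-0.4, -0.1, -2.3]
gripper_width: 8.7
gripper_force: 45.3
```

Run:
```python
from h import *
s=env.state(); print(s['force'],s['ee_pos'],s['ee_rot'],s['time_s'],s['gripper_width'])
a=eyes.grab_frame('wrist'); b=eyes.grab_frame('scene')
cv2.imwrite('pics/s5.png',np.vstack([cv2.resize(a['image'][0:330,80:],(560,330)),cv2.resize(b['image'][130:220,180:330],(450,270),interpolation=cv2.INTER_CUBIC)[:,:].copy() if 0 else cv2.resize(b['image'][130:210,180:348],(560,267),interpolation=cv2.INTER_CUBIC)]))
```

```text
[-0.40155829 -0.12692867 -2.29800758] [ 460.38903361 -360.60760674   88.97623636] [-179.62048204   53.82128961   90.57155962] 10.5667 8.718500039901219
```

View pics/s5.png

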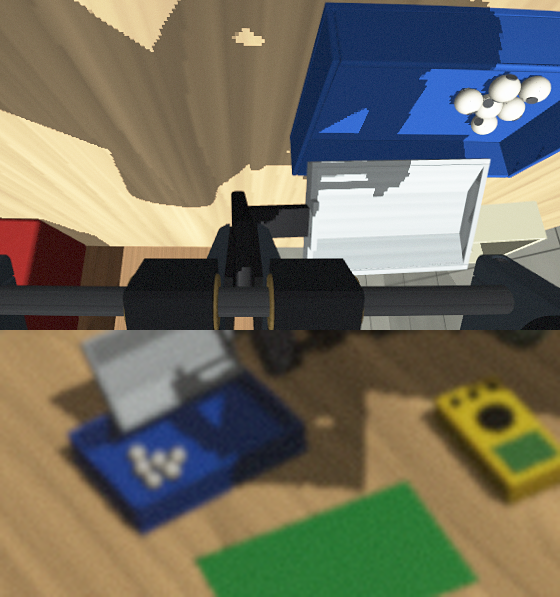

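All six beads lie in the dish: wrist crop around (500,95), scene crop around (155,465). The tray is empty. Next I level it and carry it to the mat.

Run:
```python
from h import *
s=env.state(); P0=s['ee_pos']; R0=att(s['ee_rot'])
A=(np.array([462,-370,170.]),tool(0,0)); 
Ps=[P0+(A[0]-P0)*min(1,i/7) for i in range(1,13)]
Ls=[-54,-54,-48,-42,-36,-30,-24,-18,-12,-6,0,0]
p1=[(P,tool(0,l)) for P,l in zip(Ps,Ls)]
B=(np.array([479,-110,110.]),tool(-10))
sm=lambda u:10*u**3-15*u**4+6*u**5
p2=[(A[0]+(B[0]-A[0])*sm(i/12),tool(-10*sm(i/12))) for i in range(1,13)]
print(rows(P0,R0,p1));print();print(rows(*A,p2))
```

```text
-0.01 0 -0.006 0.1 -0.2 0.1 0;-0.02 0 -0.012 0.1 -0.2 0.1 0;-0.029 0 -0.017 0.1 5.8 0.1 0;-0.039 0.001 -0.023 0.1 11.8 0.2 0;-0.049 0.001 -0.029 0.1 17.8 0.2 0;-0.059 0.001 -0.035 0.1 23.8 0.2 0;-0.069 0.001 -0.04 0 29.8 0.2 0;-0.069 0.001 -0.04 0 35.8 0.2 0;-0.069 0.001 -0.04 0 41.8 0.2 0;-0.069 0.001 -0.04 0 47.8 0.2 0;-0.069 0.001 -0.04 0 53.8 0.2 0;-0.069 0.001 -0.04 0 53.8 0.2 0

0.001 0 0 0 0 0.1 0;0.009 0.001 0.002 0 0 0.4 0;0.027 0.002 0.006 0 0 1 0;0.055 0.004 0.013 0 0 2.1 0;0.09 0.006 0.021 0 0 3.5 0;0.13 0.008 0.03 0 0 5 0;0.17 0.011 0.039 0 0 6.5 0;0.205 0.013 0.047 0 0 7.9 0;0.233 0.015 0.054 0 0 9 0;0.251 0.016 0.058 0 0 9.6 0;0.259 0.017 0.06 0 0 9.9 0;0.26 0.017 0.06 0 0 10 0
```

send_rows(
  targets="-0.01 0 -0.006 0.1 0 0.1 0;-0.02 0 -0.012 0.1 0 0.1 0;-0.029 0 -0.017 0.1 5.8 0.1 0;-0.039 0.001 -0.023 0.1 11.8 0.2 0;-0.049 0.001 -0.029 0.1 17.8 0.2 0;-0.059 0.001 -0.035 0.1 23.8 0.2 0;-0.069 0.001 -0.04 0 29.8 0.2 0;-0.069 0.001 -0.04 0 35.8 0.2 0;-0.069 0.001 -0.04 0 41.8 0.2 0;-0.069 0.001 -0.04 0 47.8 0.2 0;-0.069 0.001 -0.04 0 53.8 0.2 0;-0.069 0.001 -0.04 0 53.8 0.2 0",
)

```text
time_s: 11.67
ee_pos: [461.7, -377.0, 172.3]
ee_rot: [179.7, 0.3, 89.6]
force: [0.6, -1.9, -2.8]
gripper_width: 8.5
gripper_force: 45.5
```

send_rows(
  targets="0.001 0 0 0 0 0.1 0;0.009 0.001 0.002 0 0 0.4 0;0.027 0.002 0.006 0 0 1 0;0.055 0.004 0.013 0 0 2.1 0;0.09 0.006 0.021 0 0 3.5 0;0.13 0.008 0.03 0 0 5 0;0.17 0.011 0.039 0 0 6.5 0;0.205 0.013 0.047 0 0 7.9 0;0.233 0.015 0.054 0 0 9 0;0.251 0.016 0.058 0 0 9.6 0;0.259 0.017 0.06 0 0 9.9 0;0.26 0.017 0.06 0 0 10 0",
)

```text
time_s: 12.67
ee_pos: [478.5, -108.3, 109.7]
ee_rot: [179.9, 0.2, 80.2]
force: [-0.4, -0.5, -1.5]
gripper_width: 8.8
gripper_force: 45.6
```

Run:
```python
from h import *
s=env.state(); print(s['force'],s['ee_pos'],s['ee_rot'],s['time_s'],s['gripper_width'])
print(rel([479,-110,34],tool(-10)))
```

```text
[-0.35498683 -0.457566   -1.47227742] [ 478.46102263 -108.33622568  109.68154112] [179.92643438   0.18350052  80.16555873] 12.6667 8.809125373636656
(array([-0.0013,  0.0007,  0.0757]), array([0.07, 0.18, 0.17]))
```

Descend gently to about 3 mm above the mat, then ease onto it.

send_rows(
  targets="0 0 0.01 0 0 0 0;0 0 0.025 0 0 0 0;0 0 0.042 0 0 0 0;0 0 0.057 0 0 0 0;0 0 0.067 0 0 0 0;0 0 0.073 0 0 0 0;0 0 0.075 0 0 0 0;0 0 0.0755 0 0 0 0;0 0 0.0755 0 0 0 0",
)

```text
time_s: 13.42
ee_pos: [480.2, -112.2, 34.8]
ee_rot: [179.8, 0.2, 79.9]
force: [-0.3, -0.5, -1.0]
gripper_width: 9.2
gripper_force: 44.9
```

send_rows(
  targets="0 0 0.0005 0 0 0 0;0 0 0.001 0 0 0 0;0 0 0.0015 0 0 0 0;0 0 0.002 0 0 0 0;0 0 0.0025 0 0 0 0;0 0 0.003 0 0 0 0;0 0 0.003 0 0 0 0",
)

```text
time_s: 14.0
ee_pos: [479.7, -111.6, 31.4]
ee_rot: [179.9, 0.2, 79.9]
force: [-1.2, -0.4, -1.0]
gripper_width: 8.8
gripper_force: 45.0
```

send_rows(
  targets="0 0 0.0005 0 0 0 0;0 0 0.001 0 0 0 0;0 0 0.0015 0 0 0 0;0 0 0.0015 0 0 0 0;0 0 0.0015 0 0 0 0",
)

```text
time_s: 14.42
ee_pos: [479.7, -111.7, 31.3]
ee_rot: [179.8, 0.2, 79.9]
force: [-2.7, 0.5, 11.5]
gripper_width: 9.2
gripper_force: 45.0
```

Contact: 11.5 N upward. I release slowly, then retreat straight up.

send_rows(
  targets="0 0 -0.001 0 0 0 8;0 0 -0.001 0 0 0 14;0 0 -0.001 0 0 0 22;0 0 -0.001 0 0 0 32;0 0 -0.001 0 0 0 42;0 0 -0.001 0 0 0 45;0 0 -0.001 0 0 0 45",
)

```text
time_s: 15.0
ee_pos: [479.8, -111.5, 30.7]
ee_rot: [179.9, 0.2, 79.9]
force: [0.2, -0.6, -0.2]
gripper_width: 40.4
gripper_force: 0.0
```

send_rows(
  targets="0 0 -0.005 0 0 0 45;0 0 -0.015 0 0 0 45;0 0 -0.03 0 0 0 45;0 0 -0.055 0 0 0 45;0 0 -0.085 0 0 0 45;0 0 -0.115 0 0 0 45;0 0 -0.145 0 0 0 45;0 0 -0.17 0 0 0 45;0 0 -0.185 0 0 0 45;0 0 -0.19 0 0 0 45;0 0 -0.19 0 0 0 45",
)

```text
time_s: 15.92
ee_pos: [480.1, -111.1, 222.2]
ee_rot: [179.7, 0.2, 79.9]
force: [1.0, 0.5, 0.1]
gripper_width: 40.9
gripper_force: 0.0
```

Run:
```python
from h import *
s=env.state(); print(s['force'],s['ee_pos'],s['time_s'],s['gripper_width'])
a=eyes.grab_frame('wrist'); b=eyes.grab_frame('scene')
cv2.imwrite('pics/s6.png',np.vstack([cv2.resize(a['image'],(480,300)),cv2.resize(b['image'][100:300,130:450],(480,300),interpolation=cv2.INTER_CUBIC)]))
```

```text
[1.00278205 0.54478666 0.0694974 ] [ 480.05319022 -111.07883351  222.24624537] 15.9167 40.91039694598975
```

View pics/s6.png

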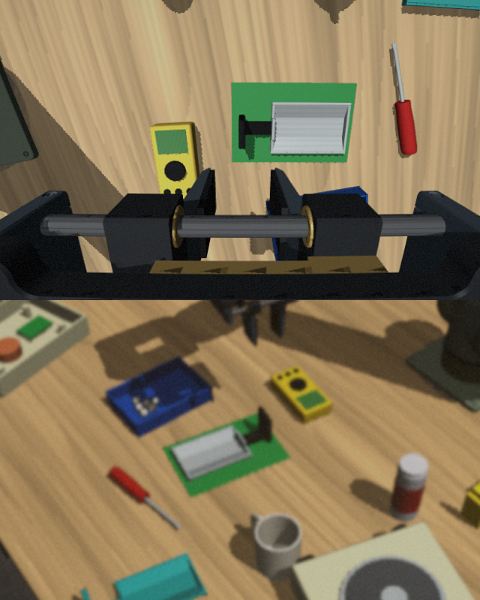

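The empty tray stands flat and centred on the mat at (300,128) in the upper half. The beads are in the dish at (148,403) in the lower half, the bystanders are where they were, and the gripper is clear.

```bash
python3 -c "
from h import *
print(env.job_done())"
```

```text
the job is handed in; nothing more can be done
None
```

The job is handed in at about 16 s of the 64 s allowed: all six beads are in the blue dish, the empty steel tray stands flat in the middle of the green mat, and the can, mug, screwdriver and meter were left where they were; no verdict was returned.

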